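# Close the ink cover and hold a bottle down in the coder's V-cradle

## Robot

A 6-joint arm with a two-finger parallel gripper is mounted at the origin on the work surface. World frame = base frame: x ahead of the robot, y to its left, z up, the work surface at z = 0. Lengths are in m, angles in rad, forces in N, time in s.
With the tool pointing down it reaches from about 0.325 to 0.925 m from the base axis. Payload 3.1 kg.
Tool frame: the origin (TCP) lies between the finger pads; the fingertips stand 22 mm ahead of it and the grasp point (between the pads) lies 3 mm ahead of it; z points along the fingers, y is the direction in which the jaws open and shut (so a half turn about z gives the same grasp; the last joint's range is limited). The gripper opens to 85 mm and grips with 20 to 120 N. Pads are 22 mm wide; open, the fingers measure 114 mm over their backs; the gripper's body (76 mm by 85 mm) begins 54 mm behind the grasp point. The pads swing forward as they close: fully open they stand 13 mm farther back than shut.
Start: joints at [1.144, 0.217, 1.613, -0, 1.311, -0.112], TCP at [0.193, 0.594, 0.253] pointing down, gripper open.
Joint ranges: [-2.75, 2.75], [-0.78, 2.1], [0.31, 2.55], [-1.13, 4.27], [0.13, 2.63], [-2.58, 2.58]. Speed limits (rad/s): [2.79, 2.79, 3.14, 3.14, 3.14, 3.14].

## Interface

Orientations are given as a unit quaternion [x, y, z, w].
In Python, from station import bot, cams, readout gives the robot as it stands. Calls block until the motion is done:
- bot.goto(position, orientation): joint-space move of the TCP to a pose.
- bot.movel(position, frame=None, velocity=0.15, contact_N=None): straight line of the TCP; frame=None keeps the orientation; velocity is the mean speed in m/s. With contact_N (N) it stops when the force on the tool has changed by that much, and returns True; else False.
- bot.movej(angles): joint-space move.
- bot.set_gripper(opening, grasp_force=None): opening from 0.0 (shut) to 1.0 (fully open); grasp_force is the grip in N (None keeps the last); returns when the fingers have stopped.
- bot.wait(seconds).
- bot.inverse_kinematics(position, orientation): joint angles nearest the present ones, or None.
- cams.get_image(name): name is "scene" or "top"; returns a dict with "img" (420x560x3 uint8, red, green, blue), "range_z" (420x560 float32, m along the optical axis (not along the pixel's ray), 0 where there is no reading), "fx", "fy", "cx", "cy" (pixels), "R" (3x3) and "t" (3): a world point X has camera coordinates R X + t. Camera axes: x right, y down, z forward; pixel columns grow to the right and rows downward; lengths in m; the calibration is good to about 2 mm. A picture is of the moment at which its call begins.
A pose or a line that the arm cannot do raises bot.IKError and nothing moves.
- bot.hand_in(): hands the job in, once; it reports no verdict.
Readings, each from a call of its own:
- readout.get_t(): time.
- readout.get_joint_pos(): joint angles.
- readout.get_joint_vel(): joint speeds.
- readout.get_joint_torque(): joint torques, N m.
- readout.get_tool_pos(): TCP position.
- readout.get_tool_rot(): TCP orientation.
- readout.get_wrist_force(): force on the tool from outside, world axes, zero at the start.
- readout.get_ft_torque(): the same for the moment, N m.
- readout.get_opening(): opening from 0.0 (shut) to 1.0 (fully open).
Only numpy, scipy, OpenCV 4.12 (cv2) and the standard library are available. Lean on these libraries where they do the work, as an engineer would, in place of code of your own. Each camera call takes 0.05 s, during which the arm holds its last target. There are 200 camera calls.

## Task

First lower the bottle coder's open ink cover fully shut. Then take the amber bottle that lies on its side on the small rest, lay it gently along the coder's V-cradle with its base close up to the end stop and its cap at the open end, and press it down onto both faces of the V until the sprung cradle is at the bottom. Finish while still holding the bottle pressed there, touching only the bottle, with all the other glassware left standing where it is.

Things in the scene. Friction and masses are not known exactly. Their poses are not given: they have to be found in the camera images.
- coder: bench-top bottle coder, a white box 180 (x) by 300 (y) by 70 mm high, fixed to the bench; origin at the centre of its underside; its own -x side is the front (control panel), its +y half carries the V-cradle, its -y half the ink bay with the cover. Its flat top deck is 70 mm up.
- cover (a joint): angle of the ink cover, rad: 0 shut, growing as it opens upward about its rear (+x of the coder) edge, at most 1.75. Stiff friction hinge: it stays at any angle and needs 1 to 2 N at the free edge to move; nothing latches. Shut means below 0.05.
- cover_hinge (a point): middle of the cover's hinge line, which runs along the coder's y axis. The point turns with the cover: its -x axis points along the cover's underside towards the free edge, its +z axis out of the cover's outer face (up when shut).
- cover_edge (a point): middle of the cover's free edge on the outer face, 98 mm from the hinge line. The cover is a grey plate 136 mm wide (along y) and 4 mm thick, its outer face 4 mm off the hinge line; an 8 mm finger lip sticks out beyond the free edge. When shut its outer face is 74 mm above the bench.
- cradle (a joint): how far the V-cradle is pressed down on its springs, m: 0 at rest, 0.008 at the bottom stop. It takes about 5 N to start it and 11 N to bottom it (bottle's weight included); the bottle's weight alone does not move it. It counts as bottomed above 0.006.
- seat (a point): where bottle_mid lies when the bottle sits in the 90-degree V, 120 mm above the bench with the cradle up; moves down with the cradle. Its y axis runs along the V, +y to the open end (cap end); the end stop's face is at y = -54 mm (plate 34 mm wide, top 5 mm above the seat), so a bottle touching it has its middle at y = -4 mm.
- vgap (a point): on the V's centre line 28 mm below the seat, same axes. The V is two pairs of steel plates (cradle_c0, c1 in front, c2, c3 behind), 26 to 46 mm along y either way from here; they reach 23 mm out in x and up to 6 mm below the seat. The 52 mm gap between the pairs is free for fingers from above, down to this height (cradle up); just below it, fixed to the coder, stands the print-head nose, 16 mm wide in x.
- bottle_mid (a point): middle of the glass cylinder of the bottle to be coded, on its axis: amber glass 36 mm across and 100 mm long, lying on its side; its y axis points to the cap. About 0.17 kg. Grip it here across the axis. Its axis is 30 mm above the bench on the rest.
- bottle_cap (a point): centre of that bottle's white cap (28 mm across, 24 mm long), 70 mm from bottle_mid along the axis; the bottle's base is 50 mm from bottle_mid the other way
- bottle: the same bottle; origin at bottle_mid
- rest: low grey plastic rest, 34 mm wide, 120 mm long (y), foot 3 mm thick, fixed; origin under its middle; two sloped rails carry the bottle, and end 16 mm out to each side, inside the bottle's width
- round_bottle: bystander: short amber bottle with white cap and paper label, 35 mm across, 82 mm high, standing; origin under its middle
- tall_bottle: bystander: amber bottle with white cap, 36 mm across, 124 mm high, standing upright (already coded); origin under its middle
- dropper_bottle: bystander: small amber bottle with black dropper top, 33 mm across, 103 mm high, standing; origin under its middle
- cream_jar: bystander: wide amber jar with black cap, 58 mm across, 52 mm high; origin under its middle
- beaker: bystander: glass beaker, 68 mm across, 85 mm high; origin under its middle
- powder_jar: bystander: white plastic jar, 48 mm across, 60 mm high; origin under its middle
- weigh_dish: bystander: shallow steel weighing dish, 72 mm across, 22 mm high; origin under its middle
There are look-alikes about, which are no part of the job. What is shaped like the bottle but yellow is not meant.

How it is judged:
On the way, in this order (a step that is already met when the one before it is completed fails the run):
1. the ink cover is fully shut (value of joint cover below 0.05 rad), for 0.2 s.
2. the bottle lies in the V, cap at the open end and base close to the stop, pressed onto both faces with the cradle at the bottom (value of joint cradle above 0.006 m and (contact force between bottle and cradle_c0 above 1 N or contact force between bottle and cradle_c1 above 1 N) and (contact force between bottle and cradle_c2 above 1 N or contact force between bottle and cradle_c3 above 1 N) and angle between the y axis of bottle_mid and the y axis of seat, either way round below 0.04 rad and y of bottle_cap in the frame of seat above 0.05 m and y of bottle_mid in the frame of seat between -0.006 and 0.005 m and z of bottle_mid in the frame of seat between -0.002 and 0.002 m and x of bottle_mid in the frame of seat between -0.002 and 0.002 m and contact force between the fingers and bottle above 3 N and contact force between each of the arm, the fingers and coder below 0.5 N), for 0.2 s.
At the end, for the whole second after the job is handed in: Cover below 0.05 rad; cradle over 6 of its 8 mm down; bottle in the V: middle within 2 mm of the seat axis, parallel within 0.04 rad, base within 9 mm of the stop, cap at the open end, over 1 N on a plate of each V face; fingers press it over 3 N, no touch on the coder, bottle still (all of step 2 and value of joint cover below 0.05 rad and linear speed of bottle below 0.02 m/s); the arm keeps its last pose, push and grip.
It fails at once if the bottle is dropped (falls or rolls free of the fingers) (contact force between the fingers and bottle below 0.02 N and linear speed of bottle above 0.45 m/s).
It fails at once if the bottle is rammed into the coder (over 70 N) (contact force between bottle and coder above 70 N).
It fails at once if another bottle, jar, beaker or dish is shoved more than 35 mm or knocked over (distance of any of round_bottle, tall_bottle, dropper_bottle, cream_jar, beaker, powder_jar, weigh_dish from where it was at the start of the episode above 0.035 m or angle between any of round_bottle, tall_bottle, dropper_bottle, cream_jar, beaker, powder_jar, weigh_dish's own z axis and vertical above 0.5 rad).
It also fails if it takes over 66 s, if anything falls off the work surface, if the arm or the gripper's body presses on something with over 40 N, if the wrist force passes 120 N, or if a joint passes its speed limit or range.

## Working session

There is one attempt and no reset: what is moved stays moved. The work goes in short steps, each a Python script; the robot and the scene stay as the last script left them, time stands still between calls to the robot, and variables do not carry over. Pictures are saved under pics/ and viewed, about 8 in all and at most 12, crops included, and the job is handed in when it is done.

```bash
ls; mkdir -p pics; cat > h.py <<'E'
import numpy as np, cv2
from station import bot, cams, readout
def pts(d):
    z=d["range_z"]; v,u=np.mgrid[0:z.shape[0],0:z.shape[1]]
    c=np.stack([(u-d["cx"])/d["fx"]*z,(v-d["cy"])/d["fy"]*z,z],-1)
    P=(c-np.array(d["t"]))@np.array(d["R"]); P[z<=0]=np.nan
    return P
def ray(d,u,v,h):
    R=np.array(d["R"]);o=-R.T@np.array(d["t"]);w=R.T@np.array([(u-d["cx"])/d["fx"],(v-d["cy"])/d["fy"],1])
    return o+w*(h-o[2])/w[2]
def save(d,n,crop=None,s=1):
    im=d["img"][...,::-1]
    if crop: im=im[crop[1]:crop[3],crop[0]:crop[2]]
    cv2.imwrite("pics/"+n,cv2.resize(im,None,fx=s,fy=s,interpolation=cv2.INTER_CUBIC))
E
python3 - <<'E'
from h import *
import pickle
D={}
for n in("scene","top"):
    d=cams.get_image(n); D[n]=d; save(d,n+"1.png",None,1.4)
    print(n,d["fx"],d["cx"],d["cy"],-np.array(d["R"]).T@d["t"],np.array(d["R"])[2])
pickle.dump(D,open("D.pkl","wb"))
print(readout.get_t(),readout.get_tool_rot())
E
```

```text
pics
scene 483.887258907569 281.2899023223217 208.79603556046428 [1.42404695 0.56519737 0.79206975] [-0.7166175  -0.42018893 -0.55668718]
top 447.1875124163594 280.15787000888025 208.21926324868465 [0.27237058 0.04532258 1.32813619] [ 0.18558953 -0.01790365 -0.98246424]
0.1 [ 1.56746327e-01  9.87638249e-01 -1.08736427e-03 -3.10023117e-04]
```

View pics/scene1.png

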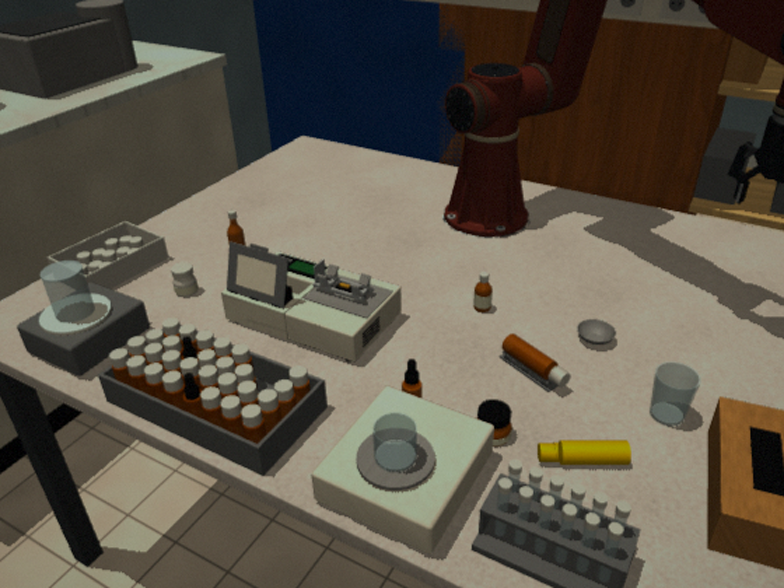

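View pics/top1.png

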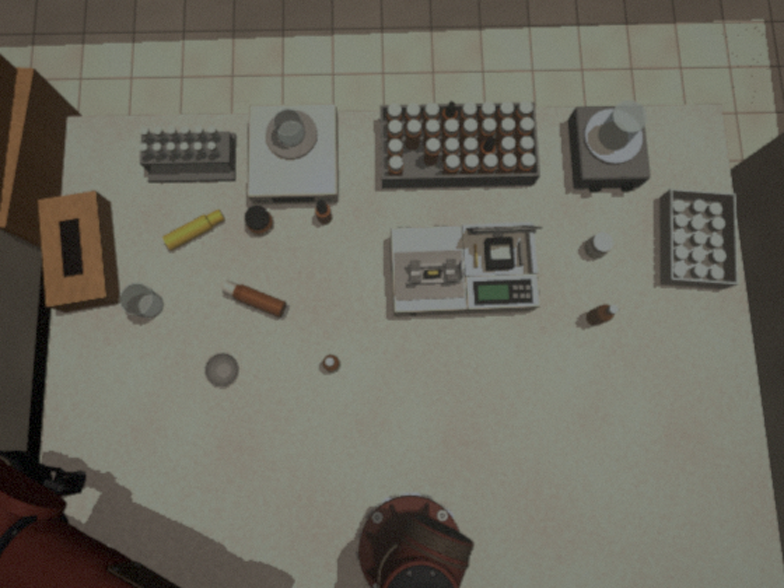

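Scene: coder at (315,300) in the scene view and (465,268) in the top view, with the cover open near vertical. The dark amber bottle lying on its side is at top (258,299), cap at (230,287). Things it could be mistaken for: the yellow bottle (193,230), which is excluded; tall_bottle, standing (602,314); and round_bottle, standing (330,363). I choose the amber one lying on the rest. Next I'll measure, with a close crop to check.

```bash
python3 - <<'E'
from h import *
import pickle
D=pickle.load(open("D.pkl","rb"))
d=D["top"];P=pts(d)
im=d["img"].astype(int)
hsv=cv2.cvtColor(d["img"],cv2.COLOR_RGB2HSV)
# coder deck: points at z~0.07, near
def rect(m,name):
    q=P[m][:,:2].astype(np.float32); r=cv2.minAreaRect(q); print(name,len(q),r)
roi=np.zeros(im.shape[:2],bool); roi[150:232,270:392]=1
z=P[...,2]
rect(roi&(abs(z-.07)<.006),"deck")
# robust: fine edges via large component of brightness not needed; print height profile
for v in (160,165,170,180,190,195,205,215): print(v,np.round(z[v,274:392:6]*1000).astype(int))
# bottle
am=(hsv[...,0]<14)&(hsv[...,1]>110); am[:190]=0;am[235:]=0;am[:,:150]=0;am[:,215:]=0
rect(am,"amber"); print(np.nanpercentile(z[am],[5,50,95]))
v,u=np.nonzero(am); print(u.min(),u.max(),v.min(),v.max())
s=D["scene"];Ps=pts(s)
# cover panel in scene: region
q=Ps[180:212,168:200].reshape(-1,3); q=q[~np.isnan(q[:,0])]
c=q.mean(0); n=np.linalg.svd(q-c)[2][2]; print("cover plane",c,n)
a=cv2.resize(d["img"][145:240,260:400][...,::-1],None,fx=4.2,fy=4.2,interpolation=2)
b=cv2.resize(d["img"][190:235,150:215][...,::-1],None,fx=4.2,fy=4.2,interpolation=2)
b=cv2.copyMakeBorder(b,0,a.shape[0]//2-b.shape[0] if 0 else 0,0,a.shape[1]-b.shape[1],0)
c2=cv2.resize(s["img"][165:260,150:295][...,::-1],(a.shape[1],399),interpolation=2)
cv2.imwrite("pics/c1.png",cv2.resize(np.vstack([a,b]),None,fx=.99,fy=.99));cv2.imwrite("pics/c2.png",c2)
E
```

```text
deck 4154 ((0.55916428565979, -0.12831878662109375), (0.18127645552158356, 0.30030128359794617), 0.9524288773536682)
160 [ 2  1 -2  2 -1  5 -3  5  0  4 -2 70 70 66 72 71 69 71 -3 -4]
165 [ -1  66  66  67  72  75  66  71  71  69  59 160 153 149 151 147 148 149
 148  -3]
170 [ 1 71 71 65 66 70 65 67 68 72 24 32 31 61 60 58 30 39  1  5]
180 [-3 70 67 70 68 73 73 68 71 74 68 48 40 66 63 62 29 29 73  3]
190 [  2  70  73  89 106  87  95  83 101  92  71  49  26  60  65  57  34  33
  70  -1]
195 [                   2                   61                   70
                   75                   91                   92
                   88                   73                   88
                   83                   73                   34
                   28                   28                   29
 -9223372036854775808                   34                   32
                   68                    1]
205 [ 4  1 68 74 75 73 69 76 72 68 68 70 75 76 72 72 77 75 73 -2]
215 [ 0  0 70 69 66 72 70 72 70 70 67 72 66 71 72 74 70 69 69 -2]
amber 349 ((nan, nan), (0.0, 0.0), 0.0)
[0.03996538 0.04576319 0.05073879]
167 202 204 224
cover plane [ 0.62557643 -0.19926586  0.11992125] [ 0.90211719 -0.25795738  0.34589388]<stdin>:14: RuntimeWarning: invalid value encountered in cast
```

View pics/c1.png

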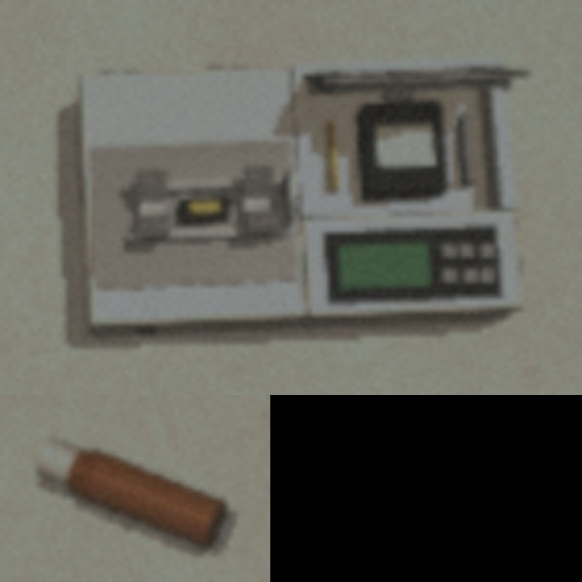

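View pics/c2.png

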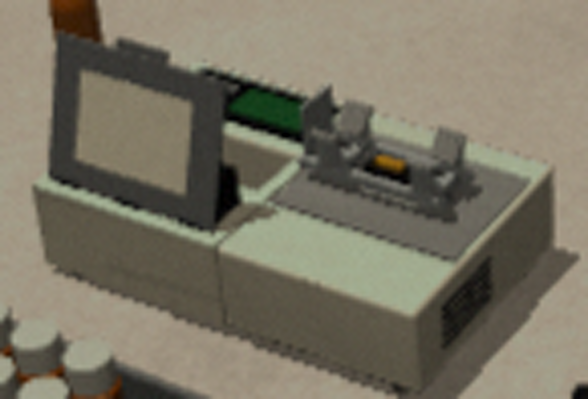

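```bash
cat > m.py <<'E'
from h import *
def hsvm(d): return cv2.cvtColor(d["img"],cv2.COLOR_RGB2HSV)
def ambermask(d,box):
    h=hsvm(d); m=np.zeros(h.shape[:2],np.uint8); u0,v0,u1,v1=box
    m[v0:v1,u0:u1]=((h[...,0]<14)&(h[...,1]>110))[v0:v1,u0:u1]
    n,l,s,c=cv2.connectedComponentsWithStats(m); k=1+np.argmax(s[1:,4]); return (l==k)
def axis(d,m,h):
    v,u=np.nonzero(m); q=np.array([ray(d,a,b,h)[:2] for a,b in zip(u,v)],np.float32)
    return cv2.minAreaRect(q)
E
python3 - <<'E'
from m import *
import pickle
D=pickle.load(open("D.pkl","rb")); d=D["top"];s=D["scene"]
m=ambermask(d,(150,190,215,235)); print("top bottle",axis(d,m,.03))
# bottle scene depth cloud
ms=ambermask(s,(350,230,410,285)); q=pts(s)[ms]; q=q[~np.isnan(q[:,0])]; print("scene cloud",len(q),q.mean(0),"z",np.percentile(q[:,2],[5,95]))
pc=np.linalg.svd(q-q.mean(0))[2][0]; print(pc, np.percentile((q-q.mean(0))@pc,[1,99]))
qt=pts(d)[m]; qt=qt[~np.isnan(qt[:,0])]; print("top cloud",qt.mean(0))
# deck edges by brightness-free approach: depth z>0.05 mask from top, per-row edges at z=.07
P=pts(d);z=P[...,2]; M=(z>.04)&(z<.09)
L=[];Rr=[];F=[];B=[]
for v in range(165,215):
    u=np.nonzero(M[v,260:400])[0]+260; L.append(ray(d,u.min()-.5,v,.07)[:2]);Rr.append(ray(d,u.max()+.5,v,.07)[:2])
for u in list(range(285,325))+list(range(336,380)):
    v=np.nonzero(M[150:240,u])[0]+150; F.append(ray(d,u,v.max()+.5,.07)[:2]);B.append(ray(d,u,v.min()-.5,.07)[:2])
for n,E,k in(("left",L,0),("right",Rr,0),("front",F,1),("back",B,1)):
    E=np.array(E); a,b=E[:,k],E[:,1-k]; 
    for _ in range(4):
        p=np.polyfit(a,b,1); r=b-np.polyval(p,a); g=abs(r)<.004; a,b=a[g],b[g]
    print(n,len(a),"slope",p[0],"mid",a.mean(),np.polyval(p,.559 if k==0 else -.128))
# cover cloud from both views
for nm in D:
    Q=pts(D[nm]).reshape(-1,3); g=(Q[:,2]>.085)&(Q[:,2]<.2)&(Q[:,1]<-.14)&(Q[:,1]>-.31)&(Q[:,0]>.5)&(Q[:,0]<.75); Q=Q[g]
    if len(Q)<10: continue
    A=Q.copy()
    for _ in range(6):
        x=np.linalg.lstsq(np.c_[A[:,1:],np.ones(len(A))],A[:,0],rcond=None)[0]; r=Q[:,0]-np.c_[Q[:,1:],np.ones(len(Q))]@x; A=Q[abs(r)<.008]
    print(nm,len(Q),len(A),"x=",x,"zmax",np.percentile(A[:,2],[50,97,100]),"y",np.percentile(A[:,1],[1,99]),"x at z.07,.16",[x[0]*-.2+x[1]*h+x[2] for h in(.07,.16)])
# bystander tops: cloud points outside coder z>.02
for (u,v,r,n,h) in((330,363,10,"round",.082),(602,314,14,"tall",.124),(600,243,14,"powder",.06),(322,211,12,"dropper",.1),(258,220,12,"cream",.052),(222,370,14,"dish",.022),(142,303,20,"beaker",.085)):
    print(n,ray(d,u/1.4,v/1.4,h)[:2].round(3))
E
```

```text
top bottle ((0.5086402893066406, 0.3046514689922333), (0.10640896111726761, 0.029420575127005577), 66.65435791015625)
scene cloud 350 [0.51791485 0.30098801 0.0395307 ] z [0.02324297 0.04991668]
[3.86358338e-01 9.22348752e-01 1.18112251e-04] [-0.05443965  0.0503284 ]
top cloud [0.50568986 0.30109986 0.04547378]
left 50 slope 0.025050993002915845 mid 0.5653196622091236 0.022738983916357647
right 24 slope 0.022452702168935957 mid 0.528028409403371 -0.2770507899912277
front 84 slope -0.021711544343329385 mid -0.12507502752921806 0.46473998056513116
back 84 slope -0.023901471857635016 mid -0.13417549595173167 0.6487848364697971
scene 1291 1290 x= [-0.01619051 -0.33573605  0.66434015] zmax [0.12814101 0.16689982 0.17454234] y [-0.26720098 -0.14128039] x at z.07,.16 [np.float64(0.6440767294239552), np.float64(0.6138604847435267)]
top 216 214 x= [-0.02560186 -0.33219999  0.65724692] zmax [0.1496847  0.16975995 0.17368345] y [-0.26678107 -0.14164555] x at z.07,.16 [np.float64(0.6391132959466583), np.float64(0.6092152966755244)]
round [0.367 0.15 ]
tall [ 0.445 -0.385]
powder [ 0.605 -0.417]
dropper [0.675 0.162]
cream [0.674 0.302]
dish [0.363 0.378]
beaker [0.496 0.525]
```

```bash
cat >> m.py <<'E'
PSI=.0235; C0=np.array([.5575,-.1275])
RZ=np.array([[np.cos(PSI),-np.sin(PSI)],[np.sin(PSI),np.cos(PSI)]])
def loc(Q): return np.c_[(Q[:,:2]-C0)@RZ,Q[:,2]]
def wor(x,y): return C0+RZ@np.array([x,y])
def down(a): # jaw direction angle a (rad)
    al=(a+np.pi/2)/2; return [float(np.cos(al)),float(np.sin(al)),0.,0.]
E
python3 - <<'E'
from m import *
import pickle
D=pickle.load(open("D.pkl","rb"))
for nm in D:
    Q=loc(pts(D[nm]).reshape(-1,3)); g=(abs(Q[:,0])<.07)&(Q[:,1]>.0)&(Q[:,1]<.15)&(Q[:,2]>.09)&(Q[:,2]<.14); q=Q[g]
    print(nm,len(q),"pct x",np.percentile(q[:,0],[2,50,98]),"y",np.percentile(q[:,1],[2,50,98]),"zmax",np.percentile(q[:,2],98))
# yellow nose window
d=D["top"];h=cv2.cvtColor(d["img"],cv2.COLOR_RGB2HSV)
m=(h[...,1]>110)&(h[...,0]>14)&(h[...,0]<35);m[:185]=0;m[203:]=0;m[:,:290]=0;m[:,325:]=0
v,u=np.nonzero(m);print("nose",len(u),u.mean(),v.mean(),loc(ray(d,u.mean(),v.mean(),.09)[None]),loc(pts(d)[m]).mean(0))
# close cover
hx=.0800; yl=-.0745
bot.set_gripper(0.0); al=np.pi/2+PSI; o=down(al)
def tip(x,y,z): p=wor(x,y); return [p[0],p[1],z+.022]
bot.goto(tip(hx+.03,yl,.24),o); bot.movel(tip(hx+.03,yl,.155),velocity=.1)
f0=np.array(readout.get_wrist_force())
for th in np.linspace(1.3,.06,14):
    c=np.array([-np.cos(th),np.sin(th)])*.085+.004*np.array([np.sin(th),np.cos(th)])
    bot.movel(tip(hx+c[0]+.011,yl,.07+c[1]),velocity=.08)
print("force",np.array(readout.get_wrist_force())-f0,readout.get_tool_pos())
p=tip(hx-.074,yl,.068)
print(bot.movel(p,velocity=.03,contact_N=10),readout.get_tool_pos(),np.array(readout.get_wrist_force())-f0,readout.get_t())
d=cams.get_image("scene");save(d,"cov.png",(140,150,320,285),4)
E
```

```text
scene 432 pct x [-0.03098594 -0.01205927  0.01056842] y [0.01187868 0.04190133 0.11506427] zmax 0.1241738483782268
top 286 pct x [-0.03401183 -0.01007666  0.00878674] y [0.01220785 0.05920771 0.11300838] zmax 0.12454236162773594
nose 13 308.7692307692308 194.46153846153845 [[-0.01197332  0.06830944  0.09      ]] [-0.01235106  0.06847093  0.09173921]
force [-0.14073294 -1.03613032 -1.6683748 ] [ 0.56498022 -0.20155976  0.10020557]
True [ 0.56613124 -0.2021774   0.09648784] [-1.46614189 -0.62435481  6.27066543] 9.2667
```

View pics/cov.png

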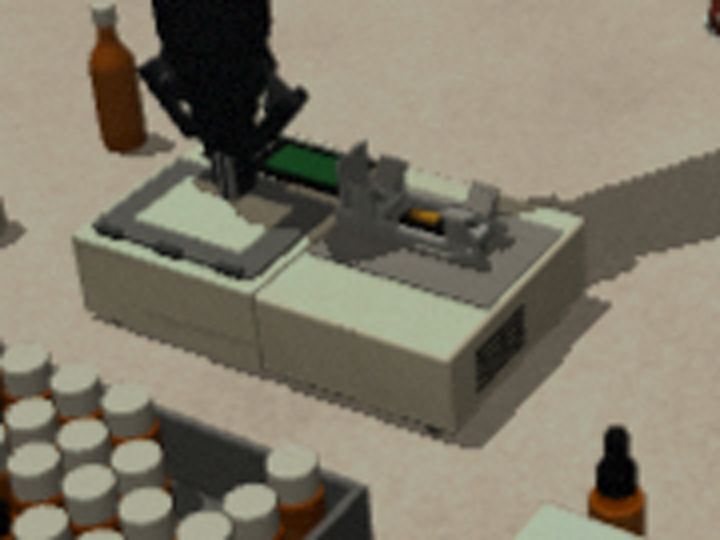

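The cover is shut: the tip touched at z=0.0745 against 0.074 expected. Seat estimate in the coder frame is (-0.012, 0.0685), and the nose, plates and stop all agree with it. Next is the grasp.

```bash
python3 - <<'E'
from m import *
p=np.array(readout.get_tool_pos()); bot.movel([p[0],p[1],.24],velocity=.2)
a=np.deg2rad(67); ax=np.array([np.cos(a),np.sin(a)]); mid=np.array([.507,.301])
cands=[down(a-np.pi/2),down(a+np.pi/2)]
bot.set_gripper(1.0)
bot.goto([mid[0],mid[1],.2],cands[0]); print(readout.get_joint_pos())
d=cams.get_image("top"); s=cams.get_image("scene")
bot.movel([mid[0],mid[1],.034],velocity=.12)
print(readout.get_tool_pos(),readout.get_wrist_force())
bot.set_gripper(.25,60); print("open",readout.get_opening())
if readout.get_opening()<.27: bot.set_gripper(0.0,60); print("open",readout.get_opening())
bot.movel([mid[0],mid[1],.22],velocity=.12); bot.wait(.2)
print(readout.get_opening(),readout.get_wrist_force(),readout.get_t(),readout.get_tool_rot())
save(cams.get_image("scene"),"grasp.png",(300,150,460,290),4)
E
```

```text
[ 4.16148093e-01  1.93014272e-01  1.74571696e+00 -2.06425374e-04
  1.20267560e+00  8.17961856e-01]
[0.50783733 0.30138918 0.03502124] [-0.01388444 -0.23285603  0.06326635]
open 0.40331914766884286
0.4011934498235586 [ 0.33159083 -0.64874974 -1.12184676] 17.4667 [ 8.33893817e-01  5.51924578e-01 -5.92084870e-04 -1.01520306e-04]
```

View pics/grasp.png

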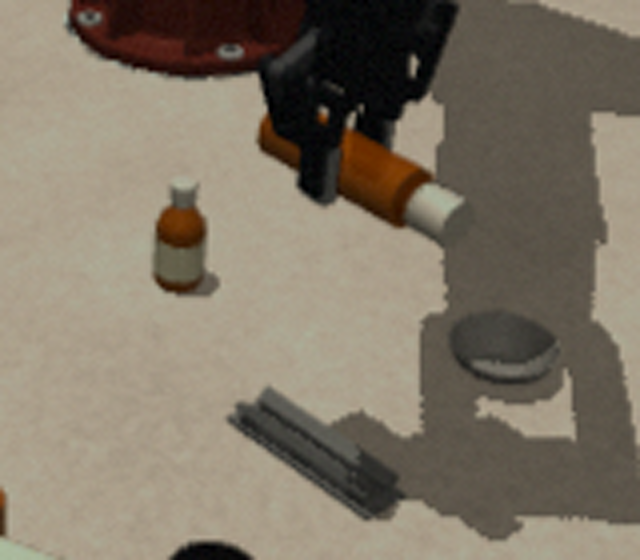

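```bash
python3 - <<'E'
from m import *
import pickle
S=wor(-.0118,.0685); print(S)
bot.goto([S[0],S[1],.22],down(PSI)); bot.movel([S[0],S[1],.175],velocity=.1); bot.wait(.2)
T=np.array(readout.get_tool_pos());print(T,readout.get_t(),readout.get_tool_rot())
D={n:cams.get_image(n) for n in("scene","top")}; pickle.dump(D,open("D2.pkl","wb"))
for n,d in D.items():
    h=hsvm(d); P=pts(d); L=loc(P.reshape(-1,3)).reshape(P.shape)-np.r_[RZ.T@(T[:2]-C0),T[2]]
    near=(abs(L[...,0])<.04)&(abs(L[...,1])<.12)&(L[...,2]>-.045)&(L[...,2]<.045)
    am=near&(h[...,0]<16)&(h[...,1]>100); wh=near&(h[...,1]<70)&(h[...,2]>90)&(L[...,1]>.05)
    for k,m in(("amber",am),("white",wh)):
        q=L[m]; print(n,k,len(q)); 
        if len(q)>8: print(np.percentile(q,[2,50,98],axis=0).round(4).tolist())
    for lo,hi in((-.055,-.015),(.012,.035),(.035,.055)):
        q=L[am&(L[...,1]>lo)&(L[...,1]<hi)]
        if len(q)>5: print("  y",lo,q.mean(0).round(4), "zmax",np.percentile(q[:,2],95).round(4),len(q))
a=D["scene"]["img"][110:260,170:350][...,::-1];b=D["top"]["img"][130:240,250:382][...,::-1]
cv2.imwrite("pics/hov.png",np.hstack([cv2.resize(a,(468,390),interpolation=2),cv2.resize(b,(330,390),interpolation=2)]))
E
```

```text
[ 0.54409366 -0.05929619]
[ 0.54486063 -0.05943184  0.17605355] 19.675 [6.98726736e-01 7.15387975e-01 5.05514680e-04 8.59169168e-04]
scene amber 352
[[-0.0096, -0.0493, -0.014], [0.0122, 0.0221, 0.0052], [0.0202, 0.054, 0.0165]]
scene white 77
[[-0.0128, 0.0568, -0.0145], [0.0056, 0.0705, 0.0065], [0.0135, 0.0818, 0.0117]]
  y -0.055 [ 0.0133 -0.037  -0.0007] zmax 0.0109 83
  y 0.012 [0.0097 0.0231 0.0055] zmax 0.016 115
  y 0.035 [0.0088 0.0452 0.0037] zmax 0.0143 110
top amber 125
[[-0.019, -0.0483, 0.0023], [-0.0092, 0.0226, 0.0107], [0.0109, 0.0412, 0.0171]]
top white 42
[[-0.0119, 0.0668, -0.0073], [-0.0007, 0.0736, 0.007], [0.009, 0.0797, 0.0118]]
  y -0.055 [-0.0128 -0.0399  0.0087] zmax 0.014 50
  y 0.012 [-0.0051  0.0263  0.0118] zmax 0.0169 53
  y 0.035 [-0.0024  0.038   0.0116] zmax 0.0139 22
```

View pics/hov.png

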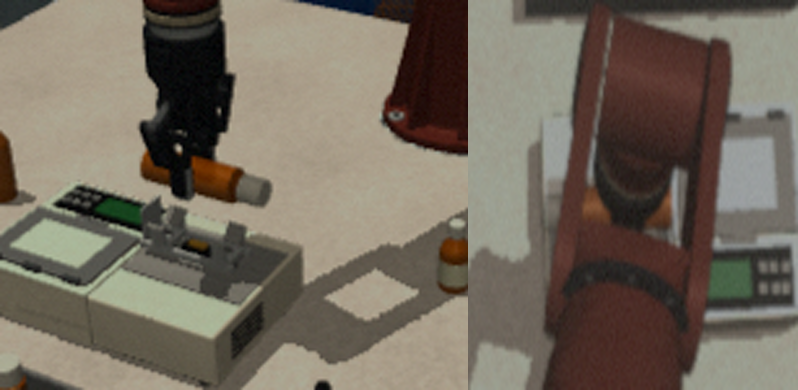

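```bash
python3 - <<'E'
from m import *
import pickle
from scipy.optimize import least_squares
D=pickle.load(open("D2.pkl","rb")); T=np.array([0.54486063,-0.05943184,0.17605355])
for names in(("scene",),("top",),("scene","top")):
    Qs=[]
    for n in names:
        d=D[n]; h=hsvm(d); P=pts(d); L=loc(P.reshape(-1,3)).reshape(P.shape)-np.r_[RZ.T@(T[:2]-C0),T[2]]
        am=(abs(L[...,0])<.03)&(L[...,1]>-.049)&(L[...,1]<.047)&(L[...,2]>-.03)&(L[...,2]<.03)&(h[...,0]<16)&(h[...,1]>100)
        Qs.append(L[am])
    q=np.vstack(Qs)
    f=lambda p:np.hypot(q[:,0]-p[0]-p[1]*q[:,1],q[:,2]-p[2]-p[3]*q[:,1])-.018
    r=least_squares(f,[0,0,-.003,0],loss="soft_l1",f_scale=.002)
    print(names,len(q),r.x.round(4),np.std(f(r.x)).round(4), np.sqrt(np.diag(np.linalg.inv(r.jac.T@r.jac))*.003**2).round(4))
E
```

```text
('scene',) 289 [-0.0024  0.013  -0.0028 -0.0182] 0.0033 [0.0003 0.0095 0.0005 0.0155]
('top',) 125 [-0.0029 -0.0006 -0.0047  0.0054] 0.0019 [0.0008 0.0226 0.0005 0.0145]
('scene', 'top') 414 [-0.0022  0.0078 -0.0038  0.0008] 0.003 [0.0003 0.0085 0.0003 0.0098]
```

```bash
cat > st.py <<'E'
from m import *
def rep(tag,f0):
    T=np.array(readout.get_tool_pos()); f=np.array(readout.get_wrist_force())-f0
    print(tag,"loc",(RZ.T@(T[:2]-C0)).round(4),"z",T[2].round(4),"F",(RZ.T@f[:2]).round(2),f[2].round(2),"M",np.array(readout.get_ft_torque()).round(3),"t",readout.get_t(),flush=True)
E
python3 - <<'E'
from st import *
x,y=-.0103,.0685
S=wor(x,y); bot.movel([S[0],S[1],.145],velocity=.06); bot.wait(.3)
f0=np.array(readout.get_wrist_force()); np.save("f0.npy",f0); rep("hover",f0)
hit=bot.movel([S[0],S[1],.117],velocity=.02,contact_N=3); rep(hit,f0); bot.wait(.3); rep("after",f0)
save(cams.get_image("scene"),"lay.png",(190,140,310,230),6)
E
```

```text
hover loc [-0.01    0.0684] z 0.1455 F [0. 0.] 0.0 M [-0.064  0.02   0.011] t 20.725
True loc [-0.0101  0.0685] z 0.1243 F [0.53 0.22] 4.36 M [-0.019 -0.07  -0.004] t 21.7
after loc [-0.0101  0.0685] z 0.1241 F [ 1.63 -0.68] 5.57 M [-0.086 -0.454 -0.01 ] t 22.0
```

View pics/lay.png

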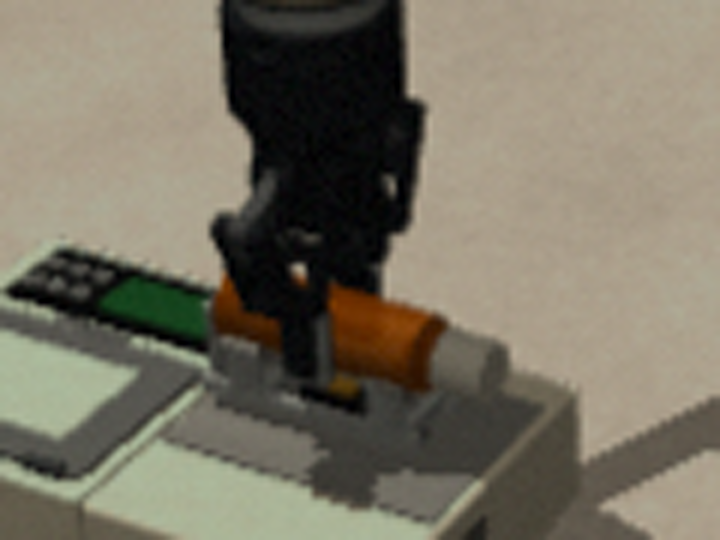

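Contact came at z=0.1243, the height expected for sitting on both faces, with little lateral force. Now I press down in steps.

```bash
python3 - <<'E'
from st import *
f0=np.load("f0.npy"); x,y=-.0099,.0685
for z in(.122,.120,.118,.1165,.1155,.1145,.1135):
    S=wor(x,y); bot.movel([S[0],S[1],z],velocity=.015); bot.wait(.25); rep(z,f0)
    F=np.array(readout.get_wrist_force())-f0
    if F[2]>20: break
    x+=float(np.clip((RZ.T@F[:2])[0]*.0002,-.0004,.0004))
E
```

```text
0.122 loc [-0.01    0.0685] z 0.1222 F [ 1.23 -0.45] 6.32 M [-0.005 -0.175  0.042] t 22.5833
0.12 loc [-0.01    0.0685] z 0.1204 F [-0.52  0.44] 7.95 M [-0.025  0.012  0.031] t 23.1167
0.118 loc [-0.01    0.0685] z 0.1186 F [-0.99  0.27] 9.87 M [ 0.034  0.14  -0.008] t 23.65
0.1165 loc [-0.01    0.0685] z 0.1174 F [-0.88  0.15] 10.24 M [ 0.025  0.117 -0.037] t 24.15
0.1155 loc [-0.01    0.0685] z 0.1167 F [-1.59  0.53] 11.25 M [ 0.066  0.188 -0.018] t 24.65
0.1145 loc [-0.0099  0.0685] z 0.1166 F [-1.48  1.47] 15.57 M [ 0.114  0.352 -0.014] t 25.15
0.1135 loc [-0.0099  0.0685] z 0.1166 F [-4.46  1.6 ] 18.13 M [0.192 0.597 0.034] t 25.65
```

Bottomed: z stopped at 0.1166 after 7.7 mm of travel, while the force rose to 18 N. One check picture before handing in.

```bash
python3 - <<'E'
from st import *
f0=np.load("f0.npy"); bot.wait(.3); rep("hold",f0); print(readout.get_opening())
T=np.array(readout.get_tool_pos()); from scipy.optimize import least_squares
for n in("scene","top"):
    d=cams.get_image(n); h=hsvm(d); P=pts(d); L=loc(P.reshape(-1,3)).reshape(P.shape)-np.r_[-.0099,.0685,.112]
    near=(abs(L[...,0])<.03)&(abs(L[...,1])<.1)&(abs(L[...,2])<.03)
    q=L[near&(h[...,0]<16)&(h[...,1]>100)]; w=L[near&(h[...,1]<70)&(h[...,2]>90)&(L[...,1]>.052)]
    print(n,"base y",np.percentile(q[:,1],[1,2,5]),"cap end",np.percentile(w[:,1],[95,98,100]))
    q=q[q[:,1]<.047];f=lambda p:np.hypot(q[:,0]-p[0]-p[1]*q[:,1],q[:,2]-p[2]-p[3]*q[:,1])-.018
    print(least_squares(f,[0,0,0,0],loss="soft_l1",f_scale=.002).x.round(4))
    if n=="scene": save(d,"fin.png",(140,130,320,265),4)
E
```

```text
hold loc [-0.0099  0.0684] z 0.1166 F [-3.65  1.5 ] 18.53 M [ 0.213  0.605 -0.069] t 25.95
0.40262472504716623
scene base y [-0.05016757 -0.04894383 -0.0451481 ] cap end [0.07991119 0.08145054 0.08174789]
[-0.0023  0.0076  0.0019 -0.0209]
top base y [-0.0507861  -0.05032542 -0.05008385] cap end [0.07953874 0.07966031 0.07970717]
[-0.0029 -0.0037  0.0006  0.0119]
```

View pics/fin.png

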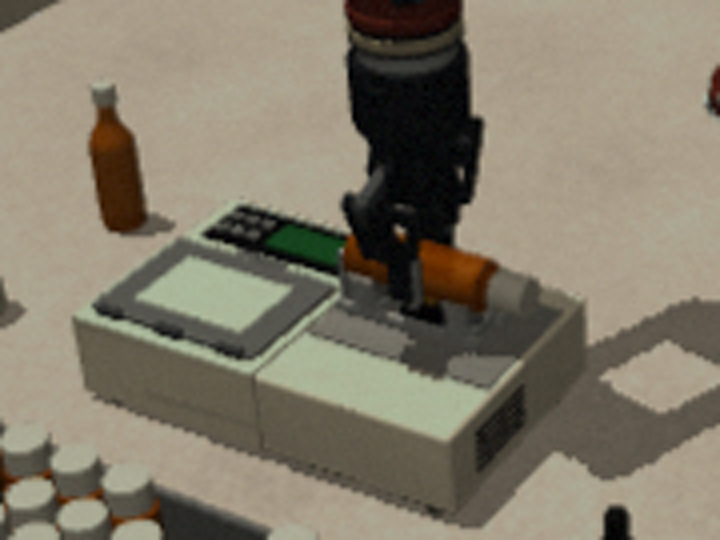

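```bash
python3 -c "
from station import bot
bot.hand_in()"
```

```text
the job is handed in; nothing more can be done
```

I shut the ink cover, laid the amber bottle in the V with its cap at the open end, and pressed the cradle to its stop. I handed the job in at about 26 s with the bottle still gripped and pressed. No verdict is reported, so these are my own last checks.

- **Cover:** the fingertip met it at 74.5 mm against 74 mm when shut, and it still looks shut in the last picture.
- **Cradle:** the bottle first touched at TCP height 124.3 mm and stopped at 116.6 mm. That is 7.7 mm of travel, with about 11 N as it bottomed and 18.5 N held.
- **Both faces:** sideways force was about 4 N against 18.5 N down, so both faces of the V should be carrying load. I could not read the plate forces directly.
- **Bottle position:** the base is about 4 mm from the stop, from the camera estimates.
- **Bystanders:** those in the last close-up looked unmoved; I did not re-measure the others.

One check disagreed: the camera fits put the bottle 2 to 3 mm off the tool axis in x. They showed the same offset before contact, so I took it as camera bias and trusted the contact height and the low sideways force. The fits' tilt figures (−0.02 and +0.01 rad) also disagreed, but both are within the noise.

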